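Put the mixed-up lids back on their ring dishes

ROBOT

A 7-joint arm with a two-finger parallel gripper is mounted at the origin on the work surface. World frame = base frame: x ahead of the robot, y to its left, z up, the work surface at z = 0. Lengths are in m, angles in degrees, forces in N, time in s.
With the tool pointing down it reaches from about 0.425 to 0.875 m from the base axis. Payload 4.7 kg.
Tool frame: the origin (TCP) lies between the finger pads; the fingertips stand env.tip_reach ahead of it and the grasp point (between the pads) lies 2 mm behind it (env.tip_reach is the distance from the TCP to the fingertips, in m); z points along the fingers, y is the line along which they close (so a half turn about z gives the same grasp; the last joint's range is limited). The gripper opens to 87 mm and grips with 3 to 60 N. Pads are 19 mm wide; open, the fingers measure 117 mm over their backs; the gripper's body (75 mm by 190 mm) begins 51 mm behind the grasp point.
Start: joints at [-71.958, 18.392, -4.016, 83.108, 1.295, 78.541, -3.26], TCP at [0.193, 0.621, 0.24] pointing down, gripper open.
Joint ranges: [-163.93, 163.93], [-17.29, 119.83], [-79.2, 71.16], [3.27, 140.29], [-89.18, 269.18], [5.43, 117.66], [-154.24, 154.24]. Speed limits (degrees/s): [147.25, 147.25, 180, 180, 180, 180, 180].

INTERFACE

Orientations are given as [roll, pitch, yaw] about the fixed x, y, z axes, in that order (R = Rz(yaw) Ry(pitch) Rx(roll)).
In Python, from cell import env, read_camera gives the robot as it stands. The module is installed in compiled form; this text tells all that it offers.
- The arm moves only by the tool shift_gripper, called in YAML: its name, and indented under it one key for each argument. Schema: {"type":"object","properties":{"offsets":{"type":"array","items":{"type":"array","prefixItems":[{"type":"array","items":{"type":"number"},"minItems":3,"maxItems":3},{"type":"number"},{"type":"number"}],"minItems":3,"maxItems":3},"minItems":1,"maxItems":8},"grip_n":{"type":"number"},"only":{"type":"string"},"quiet":{"type":"boolean"},"lines":{"type":"string"}},"required":["offsets"],"additionalProperties":false}. offsets is a list of rows, 1 to 8 of them, each written [[dx, dy, dz], turn, opening]: dx, dy, dz in a scale on which 1.0 is 0.5 m, then a turn about the tool's z in parts of the range, where 1.0 means pi rad, then the finger opening in m; each row is the pose to reach, as a shift and turn from the pose commanded when the call began, along the tool's axes at that moment; what a row does not reach only later rows make up. A row lasts 1/12 s, in which the tool goes at most 0.0417 m and 7.16 degrees, less where a joint would pass 70% of its speed; a pose out of reach is approached as far as the arm can. The fingers move at their own pace and stop on an object; grip_n is the grip in N (left out, the last holds). Time passes only in rows, so rows that do not move let the fingers close. The tool returns the time, the measured TCP pose, the force, the opening and the grip force at its end. only (a regular expression) keeps the lines of the reply that match it, lines (a string "A,B") keeps lines A to B, and quiet returns only ok. A shift or turn number past 1, either way, is cut back to 1. Input that does not fit is refused with a message, and nothing moves.
- env.get_obs(): the state, without advancing time (a new reading comes with each control period).
- read_camera(name): name is "scene" or "top" or "wrist"; returns a dict with "color" (420x560x3 uint8, blue, green, red), "fx", "fy", "cx", "cy" (pixels), "world_from_camera" (4x4, takes a point from camera to world coordinates). Camera axes: x right, y down, z forward; pixel columns grow to the right and rows downward; lengths in m; the calibration is good to about 2 mm. A picture is of the moment at which its call begins. There is no depth.
- env.sign_off(): hands the job in; it is judged then, once.
The state is a dict: "time_s": time; "qpos": joint angles; "joint_velocities": joint speeds; "effort": joint torques, N m; "tool_pos": TCP position; "tool_rot": TCP orientation; "force": force on the tool from outside, world axes, zero at the start; "wrist_torque": the same for the moment, N m; "grip_width": finger opening in m; "grasp_force": force on a finger pad.
Only numpy, scipy, OpenCV 4.12 (cv2) and the standard library are available. Lean on these libraries where they do the work, as an engineer would, in place of code of your own. Each camera call takes 0.05 s, during which the arm holds its last target. There are 200 camera calls.

TASK

The lids of the four coloured glass ring dishes have been mixed up: every lid sits on a dish of another colour. Put each lid back on the dish of its own colour, properly seated; the silver tray is the only spare place to stand a lid meanwhile, so never lay one on the bare marble. It is glass: keep the lids upright, set them down rather than let them drop, and leave the dishes, the tray and the ring stick standing where they are.

Things in the scene. Friction and masses are not known exactly. Their poses are not given: they have to be found in the camera images.
- cobalt_dish: Squat round ring dish of cobalt-blue glass, loose, 0.4 kg: belly 102 mm across, 42 mm high, narrowing to a mouth of 65 mm inside and 76 mm outside; it shows as a ring of its colour round the lid that sits on it. Origin: centre of its underside, z up.
- amber_dish: Squat round ring dish of amber (orange-yellow) glass, loose, 0.4 kg: belly 102 mm across, 42 mm high, narrowing to a mouth of 65 mm inside and 76 mm outside; it shows as a ring of its colour round the lid that sits on it. Origin: centre of its underside, z up.
- white_dish: Squat round ring dish of opal white glass, loose, 0.4 kg: belly 102 mm across, 42 mm high, narrowing to a mouth of 65 mm inside and 76 mm outside; it shows as a ring of its colour round the lid that sits on it. Origin: centre of its underside, z up.
- ruby_dish: Squat round ring dish of ruby-red glass, loose, 0.4 kg: belly 102 mm across, 42 mm high, narrowing to a mouth of 65 mm inside and 76 mm outside; it shows as a ring of its colour round the lid that sits on it. Origin: centre of its underside, z up.
- cobalt_lid: Round cobalt-blue glass lid, 90 g, 80 mm across; fits any dish. Heights above its origin (centre of the underside, z up): plug 0-10 mm, tapering from 52 mm wide to 40 at the bottom (sits flat in a mouth if within 6 mm of its centre); flange 10-13.5, rests on the rim; dome to 18; upright round knob 24 mm across, 18-42. Seated: origin 32 mm above the dish's.
- amber_lid: Round amber (orange-yellow) glass lid, 90 g, 80 mm across; fits any dish. Heights above its origin (centre of the underside, z up): plug 0-10 mm, tapering from 52 mm wide to 40 at the bottom (sits flat in a mouth if within 6 mm of its centre); flange 10-13.5, rests on the rim; dome to 18; upright round knob 24 mm across, 18-42. Seated: origin 32 mm above the dish's.
- white_lid: Round opal white glass lid, 90 g, 80 mm across; fits any dish. Heights above its origin (centre of the underside, z up): plug 0-10 mm, tapering from 52 mm wide to 40 at the bottom (sits flat in a mouth if within 6 mm of its centre); flange 10-13.5, rests on the rim; dome to 18; upright round knob 24 mm across, 18-42. Seated: origin 32 mm above the dish's.
- ruby_lid: Round ruby-red glass lid, 90 g, 80 mm across; fits any dish. Heights above its origin (centre of the underside, z up): plug 0-10 mm, tapering from 52 mm wide to 40 at the bottom (sits flat in a mouth if within 6 mm of its centre); flange 10-13.5, rests on the rim; dome to 18; upright round knob 24 mm across, 18-42. Seated: origin 32 mm above the dish's.
- silver_tray: Round silver-plated ring tray, empty, loose, 0.5 kg: 136 mm across, flat floor about 115 mm across and 9 mm above the counter, raised rim 17 mm high. A lid stands upright in it on its plug. Origin: centre of its underside, z up.
- ring_stick: Grooved rosewood ring stick lying on the counter beyond the dishes, 290 mm long, handle 27 mm thick. Not needed. Origin: middle of its length, on the counter; x along it, from the handle to the tip.
There are look-alikes about, which are no part of the job. What is shaped like the ruby_lid but black is not meant.

How it is judged (in metres and radians):
At the end, for the whole second after the job is handed in: Each lid is on the dish of its own colour: within 10 mm of the dish's axis, its plug in the mouth and its flange on the rim (origin 29 to 35 mm above the dish's), level within 0.08 rad, released and at rest; the dishes stand on the counter (horizontal distance between cobalt_lid and cobalt_dish below 0.01 m and z of cobalt_lid in the frame of cobalt_dish between 0.029 and 0.035 m and angle between each of cobalt_lid, cobalt_dish, amber_lid, amber_dish, white_lid, white_dish, ruby_lid, ruby_dish's own z axis and vertical below 0.08 rad and height (world z) of each of cobalt_dish, amber_dish, white_dish, ruby_dish below 0.005 m and contact force between each of cobalt_lid, amber_lid, white_lid, ruby_lid and the fingers below 0.1 N and linear speed of each of cobalt_lid, amber_lid, white_lid, ruby_lid below 0.02 m/s and angular speed of each of cobalt_lid, amber_lid, white_lid, ruby_lid below 0.2 rad/s and horizontal distance between amber_lid and amber_dish below 0.01 m and z of amber_lid in the frame of amber_dish between 0.029 and 0.035 m and horizontal distance between white_lid and white_dish below 0.01 m and z of white_lid in the frame of white_dish between 0.029 and 0.035 m and horizontal distance between ruby_lid and ruby_dish below 0.01 m and z of ruby_lid in the frame of ruby_dish between 0.029 and 0.035 m); the robot touches nothing.
It fails at once if a lid is put or dropped on the bare marble (its underside lower than 5 mm above the counter; the tray's floor is at 9 mm) (height (world z) of any of cobalt_lid, amber_lid, white_lid, ruby_lid below 0.005 m).
It fails at once if a lid is tipped more than 0.7 rad from upright (angle between any of cobalt_lid, amber_lid, white_lid, ruby_lid's own z axis and vertical above 0.7 rad).
It fails at once if a lid is let drop (faster than 0.7 m/s, a fall of about 25 mm, while not held) ((linear speed of cobalt_lid above 0.7 m/s and contact force between cobalt_lid and the fingers below 0.1 N) or (linear speed of amber_lid above 0.7 m/s and contact force between amber_lid and the fingers below 0.1 N) or (linear speed of white_lid above 0.7 m/s and contact force between white_lid and the fingers below 0.1 N) or (linear speed of ruby_lid above 0.7 m/s and contact force between ruby_lid and the fingers below 0.1 N)).
It fails at once if a dish, the tray or the ring stick is shifted by more than 25 mm (distance of any of cobalt_dish, amber_dish, white_dish, ruby_dish, silver_tray, ring_stick from where it was at the start of the episode above 0.025 m).
It also fails if it takes over 120 s, if anything falls off the work surface, if the arm or the gripper's body presses on something with over 40 N, if the wrist force passes 120 N, or if a joint passes its speed limit or range.

## Working session

There is one attempt and no reset: what is moved stays moved. The work goes in short steps, Python scripts to look and compute and a tool call to move; the robot and the scene stay as the last step left them, time stands still between calls to the robot, and variables do not carry over. Pictures are saved under pics/ and viewed, at most 14 in all, crops included, and the job is handed in when it is done.

```bash
mkdir -p pics
```

Run:
```python
from cell import env, read_camera
import cv2, numpy as np
np.set_printoptions(precision=4,suppress=True)
for n in("top","scene"):
    d=read_camera(n); cv2.imwrite(f"pics/{n}0.png",d["color"]); print(n,d["fx"],d["cx"],d["cy"]); print(d["world_from_camera"])
o=env.get_obs(); print(o, env.tip_reach)
```

```text
top 394.37493625541657 284.9806861753717 207.05557717624802
[[ 0.0188 -0.9939  0.109   0.4667]
 [-0.9997 -0.0173  0.0151  0.0601]
 [-0.0131 -0.1092 -0.9939  0.9701]
 [ 0.      0.      0.      1.    ]]
scene 467.40445394014006 282.4314837121653 206.72245765897765
[[ 0.4401  0.5911 -0.6759  1.4121]
 [ 0.8978 -0.3049  0.3179 -0.3557]
 [-0.0181 -0.7467 -0.6649  0.9042]
 [ 0.      0.      0.      1.    ]]
{'time_s': 0.1, 'qpos': array([-71.9582,  18.4338,  -4.0154,  83.1677,   1.2954,  78.5422,
        -3.2612]), 'joint_velocities': array([ 0.0704, -0.0907,  0.0157, -0.0601, -0.0685,  0.0328, -0.0535]), 'effort': array([ -0.0003, -49.2576,  -0.4061, -31.3397,  -0.0643,   0.0395,
         0.0001]), 'tool_pos': array([0.1925, 0.6204, 0.2386]), 'tool_rot': array([-179.9015,    0.006 ,  162.7665]), 'force': array([0.3603, 0.778 , 0.1067]), 'wrist_torque': array([-0.0188, -0.0081,  0.0009]), 'grasp_force': 0.0, 'grip_width': 0.08670757870949075} 0.017
```

View pics/top0.png

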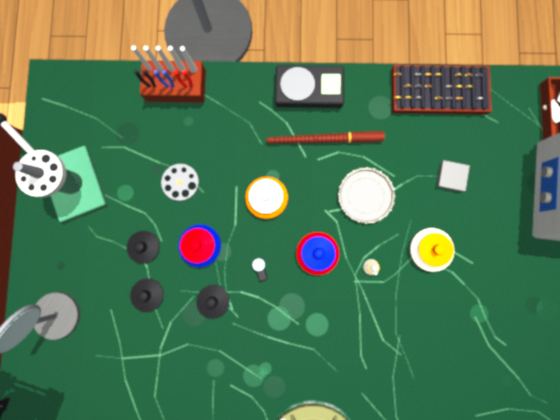

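View pics/scene0.png

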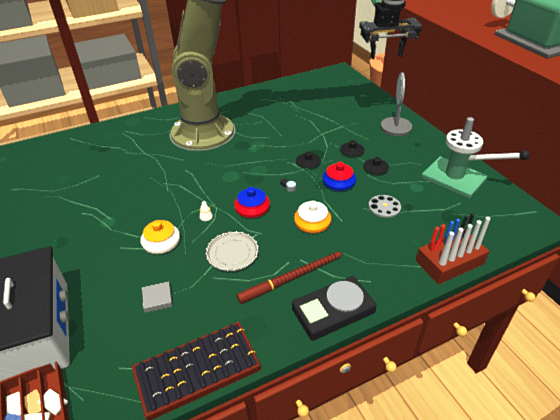

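The top view shows the ruby lid on the cobalt dish (200,246), white on amber (267,197), cobalt on ruby (318,253) and amber on white (432,249). The empty tray is at (367,195) and the black decoys are at left. The scene view agrees. So this is two swaps, both through the tray.

Create h.py:
```python
from cell import env, read_camera
import cv2, numpy as np
np.set_printoptions(precision=4,suppress=True)
def ray(d,u,v,z):
    T=d["world_from_camera"]; r=T[:3,:3]@[(u-d["cx"])/d["fx"],(v-d["cy"])/d["fy"],1]; o=T[:3,3]
    return (o+r*(z-o[2])/r[2])[:2]
def masks(img):
    h,s,v=[c.astype(int) for c in cv2.split(cv2.cvtColor(img,cv2.COLOR_BGR2HSV))]
    return {"ruby":((h<7)|(h>172))&(s>150)&(v>90),"cobalt":(h>108)&(h<132)&(s>150)&(v>70),
      "amber":(h>12)&(h<35)&(s>130)&(v>120),"white":(s<60)&(v>140)}
def blob(m,seed=None,r=None):
    """largest contour (hull) of mask within r px of seed"""
    m=m.astype(np.uint8)
    if seed is not None:
        k=np.zeros_like(m); cv2.circle(k,tuple(int(x) for x in seed),int(r),1,-1); m=m&k
    c=cv2.findContours(m,cv2.RETR_EXTERNAL,cv2.CHAIN_APPROX_NONE)[0]
    return cv2.convexHull(max(c,key=cv2.contourArea))[:,0,:]
def circ(d,hull,z):
    p=np.array([ray(d,u,v,z) for u,v in hull]); (c,r)=cv2.minEnclosingCircle((p*1000).astype(np.float32))
    M=cv2.moments(((p)*1e5).astype(np.int32)); cen=np.array([M["m10"],M["m01"]])/M["m00"]/1e5
    return cen, 2000*np.sqrt(M["m00"]/1e10/np.pi)
def goto(x,y,z=None):
    from scipy.spatial.transform import Rotation as R
    o=env.get_obs(); Rm=R.from_euler("xyz",o["tool_rot"],degrees=True).as_matrix(); p=o["tool_pos"]
    return Rm.T@(np.array([x,y,p[2] if z is None else z])-p), o
```

Run:
```python
from h import *
S={"top":{"cobalt":(200,246,"ruby"),"amber":(267,197,"white"),"ruby":(318,253,"cobalt"),"white":(432,249,"amber")},
"scene":{"cobalt":(339,176,"ruby"),"amber":(313,217,"white"),"ruby":(252,202,"cobalt"),"white":(160,237,"amber")}}
for n in S:
    d=read_camera(n); M=masks(d["color"])
    for k,(u,v,l) in S[n].items():
        a=circ(d,blob(M[l],(u,v),26),.0455); b=circ(d,blob(M[l]|M[k],(u,v),32),.021)
        print(n,k,"dish",*b,"lid",l,*a)
d=read_camera("top"); print("tray",circ(d,blob(masks(d["color"])["white"],(367,195),34),.014))
```

```text
top cobalt dish [0.4751 0.2846] 73.44869324756445 lid ruby [0.4749 0.2788] 71.55179976336737
top amber dish [0.5944 0.1206] 104.70416863341828 lid white [0.5946 0.1207] 80.55275099557464
top ruby dish [ 0.4617 -0.0046] 101.55289791883803 lid cobalt [ 0.4617 -0.0045] 75.30448814302706
top white dish [ 0.4762 -0.277 ] 104.77584518327942 lid amber [ 0.475  -0.2767] 76.14661165805985
scene cobalt dish [0.4671 0.2822] 117.19761857938668 lid ruby [0.4707 0.2795] 80.80502964798443
scene amber dish [0.5872 0.123 ] 115.3392554751523 lid white [0.5906 0.121 ] 82.5774148428456
scene ruby dish [ 0.4551 -0.0038] 114.50017390725718 lid cobalt [ 0.4584 -0.005 ] 79.21735333730693
scene white dish [ 0.4683 -0.2776] 114.11246382319939 lid amber [ 0.472  -0.2776] 80.96799134940454
tray (array([ 0.6055, -0.1234]), np.float64(139.44215391024147))
```

```bash
python3 -c "
from h import *
print(goto(.474,.280,.17)[0])"
```

```text
[-0.3697 -0.2418  0.0693]
```

The rows are not in the units I measure in: shifts go in shares of 0.5 m and turns go in shares of pi rad. I convert before sending: -0.37 m / 0.5 = -0.74, -0.242 m / 0.5 = -0.484.

shift_gripper:
  offsets:
    - [[-0.74,-0.484,0],0,0.06]
    - [[-0.74,-0.484,0],0,0.06]
    - [[-0.74,-0.484,0],0,0.06]
    - [[-0.74,-0.484,0],0,0.06]
    - [[-0.74,-0.484,0.08],0,0.06]
    - [[-0.74,-0.484,0.138],0,0.06]
    - [[-0.74,-0.484,0.138],0,0.06]
    - [[-0.74,-0.484,0.138],0,0.06]
  grip_n: 30

```text
time_s: 0.92
tool_pos: [0.403, 0.3659, 0.201]
tool_rot: [179.9, 0.0, 162.8]
force: [1.3, 0.8, 0.0]
grip_width: 0.06
grasp_force: 0.0
```

```bash
python3 -c "
from h import *
print(goto(.474,.280,.17)[0])"
```

```text
[-0.0933 -0.061   0.031 ]
```

Converted, -0.07 m / 0.5 = -0.14, -0.046 m / 0.5 = -0.092.

shift_gripper:
  offsets:
    - [[-0.14,-0.092,0.04],0,0.06]
    - [[-0.14,-0.092,0.04],0,0.06]
    - [[-0.14,-0.092,0.04],0,0.06]
    - [[-0.14,-0.092,0.04],0,0.06]
    - [[-0.14,-0.092,0.04],0,0.06]

```text
time_s: 1.33
tool_pos: [0.4549, 0.3033, 0.1811]
tool_rot: [180.0, -0.0, 162.7]
force: [-0.5, 0.1, -0.4]
grip_width: 0.0598
grasp_force: 0.0
```

Run:
```python
from h import *
print(goto(.474,.280,.17)[0])
for n in("wrist","top"):
    d=read_camera(n); cv2.imwrite(f"pics/{n}1.png",d["color"])
    if n=="wrist": print(d["world_from_camera"],d["fx"])
```

```text
[-0.0252 -0.0166  0.0111]
[[ 0.2969  0.9204  0.2543  0.3864]
 [ 0.9549 -0.2863 -0.0789  0.3249]
 [ 0.0001  0.2663 -0.9639  0.3262]
 [ 0.      0.      0.      1.    ]] 328.8993938892785
```

View pics/wrist1.png

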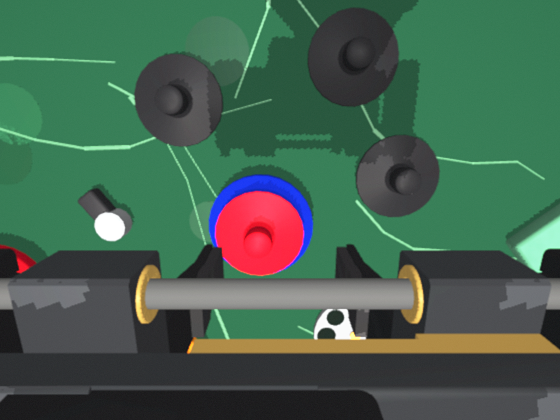

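The wrist view shows the ruby lid unobstructed at (260,233) on the cobalt dish, ahead of the open fingers. I'll measure it here.

Add to h.py:
```python
def pair(l,k,n="wrist",seed=None,r=None,zl=.0455,zd=.021):
    d=read_camera(n); M=masks(d["color"])
    a=circ(d,blob(M[l],seed,r),zl); b=circ(d,blob(M[l]|M[k],seed,r),zd) if k else None
    return a,b
```

Run:
```python
from h import *
print(pair("ruby","cobalt","wrist",(260,230),62))
(c,_),_=pair("ruby","cobalt","wrist",(260,230),62)
print(goto(*c,.071)[0])
```

```text
((array([0.4745, 0.2786]), np.float64(78.40706230259121)), (array([0.4747, 0.2786]), np.float64(101.59951021790418)))
[-0.027  -0.0191  0.1104]
```

Converted, 0.109 m / 0.5 = 0.218, 0.1 m / 0.5 = 0.2.

shift_gripper:
  offsets:
    - [[-0.054,-0.038,0.06],0,0.06]
    - [[-0.054,-0.038,0.14],0,0.06]
    - [[-0.054,-0.038,0.2],0,0.06]
    - [[-0.054,-0.038,0.218],0,0.06]
    - [[-0.054,-0.038,0.218],0,0.06]
    - [[-0.054,-0.038,0.218],0,0.06]
    - [[-0.054,-0.038,0.218],0,0.01]
    - [[-0.054,-0.038,0.218],0,0.01]
  grip_n: 25

```text
time_s: 2.2
tool_pos: [0.4767, 0.2782, 0.0745]
tool_rot: [179.8, 0.1, 162.8]
force: [-0.2, 0.1, -0.1]
grip_width: 0.0528
grasp_force: 0.0
```

shift_gripper:
  offsets:
    - [[0,0,0],0,0.01]
    - [[0,0,0],0,0.01]
    - [[0,0,0],0,0.01]
    - [[0,0,0],0,0.01]

```text
time_s: 2.53
tool_pos: [0.4756, 0.2769, 0.0725]
tool_rot: [180.0, 0.0, 162.8]
force: [0.3, -0.4, -0.2]
grip_width: 0.0279
grasp_force: 0.0
```

Run:
```python
from h import *
print(goto(.6055,-.1234,.16)[0])
```

```text
[-0.2427 -0.3437 -0.0876]
```

Converted, -0.09 m / 0.5 = -0.18, -0.08 m / 0.5 = -0.16.

shift_gripper:
  offsets:
    - [[0,0,0],0,0.01]
    - [[0,0,0],0,0.01]
    - [[0,0,0],0,0.01]
    - [[0,0,-0.02],0,0.01]
    - [[0,0,-0.08],0,0.01]
    - [[0,0,-0.16],0,0.01]
    - [[0,0,-0.18],0,0.01]
    - [[0,0,-0.18],0,0.01]

```text
time_s: 3.2
tool_pos: [0.4777, 0.2781, 0.1666]
tool_rot: [179.6, 0.3, 162.8]
force: [0.5, -0.3, -0.8]
grip_width: 0.0235
grasp_force: 25.0
```

Run:
```python
from h import *
print(goto(.6055,-.1234,.16)[0])
print(pair("ruby",None,"top",(200,246),40,.14)[0])
```

```text
[-0.241  -0.3456  0.0056]
(array([0.515 , 0.2705]), np.float64(3.3764000929600675))
```

Converted, -0.345 m / 0.5 = -0.69, -0.241 m / 0.5 = -0.482.

shift_gripper:
  offsets:
    - [[-0.03,-0.04,0],0,0.01]
    - [[-0.482,-0.69,0],0,0.01]
    - [[-0.482,-0.69,0],0,0.01]
    - [[-0.482,-0.69,0],0,0.01]
    - [[-0.482,-0.69,0],0,0.01]
    - [[-0.482,-0.69,0],0,0.01]
    - [[-0.482,-0.69,0],0,0.01]
    - [[-0.482,-0.69,0],0,0.01]

```text
time_s: 3.92
tool_pos: [0.5707, -0.0268, 0.1602]
tool_rot: [-179.9, -0.2, 162.8]
force: [1.0, 0.6, -1.1]
grip_width: 0.0231
grasp_force: 25.0
```

Run:
```python
from h import *
print(goto(.6055,-.1234,.16)[0])
```

```text
[-0.0618 -0.082   0.0001]
```

Converted, -0.07 m / 0.5 = -0.14, -0.05 m / 0.5 = -0.1.

shift_gripper:
  offsets:
    - [[-0.1,-0.14,0],0,0.01]
    - [[-0.1,-0.14,0],0,0.01]
    - [[-0.1,-0.14,0],0,0.01]
    - [[-0.1,-0.14,0],0,0.01]
    - [[-0.1,-0.14,0],0,0.01]
    - [[-0.1,-0.14,0],0,0.01]

```text
time_s: 4.42
tool_pos: [0.5981, -0.1044, 0.1607]
tool_rot: [180.0, -0.2, 162.9]
force: [-0.1, 0.6, -1.6]
grip_width: 0.0233
grasp_force: 25.0
```

Run:
```python
from h import *
print(goto(.6055,-.1234,.05)[0])
for n in("wrist",):
    d=read_camera(n); cv2.imwrite(f"pics/{n}2.png",d["color"])
```

```text
[-0.0129 -0.016   0.1107]
```

View pics/wrist2.png

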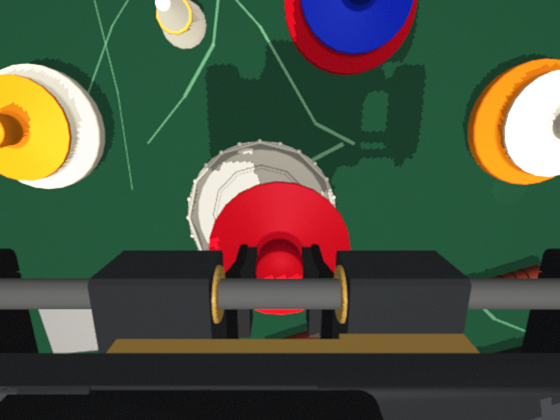

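The ruby lid is held level at (280,245), with the tray behind it at (262,210), which agrees with the measured tray position. I'll set it down.

Converted, 0.109 m / 0.5 = 0.218, 0.108 m / 0.5 = 0.216.

shift_gripper:
  offsets:
    - [[-0.026,-0.032,0.06],0,0.01]
    - [[-0.026,-0.032,0.12],0,0.01]
    - [[-0.026,-0.032,0.18],0,0.01]
    - [[-0.026,-0.032,0.204],0,0.01]
    - [[-0.026,-0.032,0.212],0,0.01]
    - [[-0.026,-0.032,0.216],0,0.01]
    - [[-0.026,-0.032,0.218],0,0.01]
    - [[-0.026,-0.032,0.218],0,0.01]

```text
time_s: 5.13
tool_pos: [0.6079, -0.1255, 0.0549]
tool_rot: [180.0, 0.2, 162.8]
force: [0.2, 0.8, -0.6]
grip_width: 0.0232
grasp_force: 25.0
```

```bash
python3 -c "
from h import *
print(goto(.6055,-.1234,.0495)[0])"
```

```text
[0.0029 0.0013 0.0053]
```

shift_gripper:
  offsets:
    - [[0,0,0],0,0.01]
    - [[0,0,0],0,0.01]
    - [[0,0,0],0,0.01]

```text
time_s: 5.38
tool_pos: [0.6071, -0.1257, 0.054]
tool_rot: [180.0, 0.1, 162.8]
force: [0.5, 0.2, -0.5]
grip_width: 0.0233
grasp_force: 25.0
```

```bash
python3 -c "
from h import *
print(goto(.6055,-.1234,.0495)[0])"
```

```text
[0.0023 0.0017 0.0045]
```

Converted, 0.004 m / 0.5 = 0.008, 0.003 m / 0.5 = 0.006.

shift_gripper:
  offsets:
    - [[0,0,0.004],0,0.01]
    - [[0,0,0.006],0,0.01]
    - [[0,0,0.008],0,0.01]
    - [[0,0,0.008],0,0.01]
    - [[0,0,0.008],0,0.01]

```text
time_s: 5.8
tool_pos: [0.6065, -0.1256, 0.0495]
tool_rot: [180.0, -0.0, 162.8]
force: [-2.0, -0.1, 3.7]
grip_width: 0.0231
grasp_force: 25.0
```

```bash
python3 -c "
from h import *
print(goto(.6055,-.1234,.0495)[0])"
```

```text
[ 0.0017  0.0018 -0.    ]
```

Contact at the predicted height. Releasing and going up towards the cobalt lid.

Converted, -0.13 m / 0.5 = -0.26, -0.12 m / 0.5 = -0.24.

shift_gripper:
  offsets:
    - [[0,0,0],0,0.06]
    - [[0,0,0],0,0.06]
    - [[0,0,0],0,0.06]
    - [[0,0,0],0,0.06]
    - [[0,0,-0.08],0,0.06]
    - [[0,0,-0.16],0,0.06]
    - [[0,0,-0.24],0,0.06]
    - [[0,0,-0.26],0,0.06]

```text
time_s: 6.47
tool_pos: [0.6099, -0.1268, 0.1861]
tool_rot: [179.9, 0.6, 162.7]
force: [1.6, -0.3, -0.1]
grip_width: 0.059
grasp_force: 0.0
```

```bash
python3 -c "
from h import *
print(goto(.440,-.01,.18)[0])"
```

```text
[0.197  0.0611 0.0042]
```

Converted, 0.15 m / 0.5 = 0.3, 0.073 m / 0.5 = 0.146.

shift_gripper:
  offsets:
    - [[0.3,0.146,0],0,0.06]
    - [[0.3,0.146,0],0,0.06]
    - [[0.3,0.146,0],0,0.06]
    - [[0.3,0.146,0],0,0.06]
    - [[0.3,0.146,0],0,0.06]
    - [[0.3,0.146,0],0,0.06]
    - [[0.3,0.146,0],0,0.06]

```text
time_s: 7.05
tool_pos: [0.4856, -0.0119, 0.1795]
tool_rot: [180.0, 0.1, 162.8]
force: [1.0, -0.6, 0.5]
grip_width: 0.0602
grasp_force: 0.0Traceback (most recent call last):
```

```bash
python3 -c "
from h import *
a,b=pair('cobalt','ruby');print(a,b,pair('ruby','cobalt','top',(200,246),26)[0], pair('ruby',None,'top',(367,190),30,.0225))
print(goto(*a[0],.0725)[0])"
```

```text
  File "<string>", line 3, in <module>
    a,b=pair('cobalt','ruby');print(a,b,pair('ruby','cobalt','top',(200,246),26)[0], pair('ruby',None,'top',(367,190),30,.0225))
                                        ~~~~^^^^^^^^^^^^^^^^^^^^^^^^^^^^^^^^^^^^
  File "h.py", line 28, in pair
    a=circ(d,blob(M[l],seed,r),zl); b=circ(d,blob(M[l]|M[k],seed,r),zd) if k else None
             ~~~~^^^^^^^^^^^^^
  File "h.py", line 17, in blob
    return cv2.convexHull(max(c,key=cv2.contourArea))[:,0,:]
                          ~~~^^^^^^^^^^^^^^^^^^^^^^^
ValueError: max() iterable argument is empty
```

```bash
python3 -c "
from h import *
a,b=pair('cobalt','ruby');print(a,b)
print(goto(*a[0],.0725)[0])"
```

```text
(array([ 0.4611, -0.005 ]), np.float64(78.12054730640513)) (array([ 0.4614, -0.0051]), np.float64(101.36170077762233))
[0.026  0.0002 0.1067]
```

Converted, 0.105 m / 0.5 = 0.21, 0.026 m / 0.5 = 0.052.

shift_gripper:
  offsets:
    - [[0.052,0,0.04],0,0.06]
    - [[0.052,0,0.12],0,0.06]
    - [[0.052,0,0.18],0,0.06]
    - [[0.052,0,0.21],0,0.06]
    - [[0.052,0,0.21],0,0.06]
    - [[0.052,0,0.21],0,0.06]
    - [[0.052,0,0.21],0,0.06]
    - [[0.052,0,0.21],0,0.06]

```text
time_s: 7.87
tool_pos: [0.4617, -0.0041, 0.0756]
tool_rot: [179.9, 0.2, 162.7]
force: [-0.4, 0.6, -0.4]
grip_width: 0.0601
grasp_force: 0.0
```

```bash
python3 -c "
from h import *
print(goto(.4613,-.005,.0725)[0])"
```

```text
[ 0.0002 -0.001   0.0031]
```

Converted, 0.0025 m / 0.5 = 0.005, -0.001 m / 0.5 = -0.002.

shift_gripper:
  offsets:
    - [[0,-0.002,0.005],0,0.06]
    - [[0,-0.002,0.005],0,0.01]
    - [[0,-0.002,0.005],0,0.01]
    - [[0,-0.002,0.005],0,0.01]
    - [[0,-0.002,0.005],0,0.01]
    - [[0,-0.002,0.005],0,0.01]
    - [[0,-0.002,0.005],0,0.01]
  grip_n: 25

```text
time_s: 8.45
tool_pos: [0.4598, -0.0047, 0.0717]
tool_rot: [180.0, 0.0, 162.8]
force: [0.2, -0.5, 0.0]
grip_width: 0.0279
grasp_force: 0.0
```

shift_gripper:
  offsets:
    - [[0,0,-0.02],0,0.01]
    - [[0,0,-0.08],0,0.01]
    - [[0,0,-0.16],0,0.01]
    - [[0,0,-0.2],0,0.01]
    - [[0,0,-0.2],0,0.01]

```text
time_s: 8.87
tool_pos: [0.4631, -0.0046, 0.1772]
tool_rot: [179.7, 0.5, 162.8]
force: [0.9, -0.0, -0.8]
grip_width: 0.0236
grasp_force: 25.0
```

```bash
python3 -c "
from h import *
print(goto(.4746,.2786,.16)[0])"
```

```text
[0.0732 0.2738 0.0179]
```

Converted, 0.274 m / 0.5 = 0.548, 0.073 m / 0.5 = 0.146.

shift_gripper:
  offsets:
    - [[0.012,0.04,0],0,0.01]
    - [[0.146,0.548,0],0,0.01]
    - [[0.146,0.548,0],0,0.01]
    - [[0.146,0.548,0],0,0.01]
    - [[0.146,0.548,0],0,0.01]
    - [[0.146,0.548,0],0,0.01]
    - [[0.146,0.548,0],0,0.01]
    - [[0.146,0.548,0],0,0.01]

```text
time_s: 9.53
tool_pos: [0.4691, 0.2862, 0.1711]
tool_rot: [179.8, -0.1, 163.2]
force: [-0.2, -0.1, -0.6]
grip_width: 0.0236
grasp_force: 25.0
```

shift_gripper:
  offsets:
    - [[0,0,0],0,0.01]
    - [[0,0,0],0,0.01]
    - [[0,0,0],0,0.01]

```text
time_s: 9.78
tool_pos: [0.4714, 0.2766, 0.1711]
tool_rot: [-179.9, -0.0, 162.7]
force: [0.5, 0.2, -0.6]
grip_width: 0.0233
grasp_force: 25.0
```

```bash
python3 -c "
from h import *
print(goto(.4746,.2786,.0725)[0])"
```

```text
[-0.0025  0.0031  0.0986]
```

Converted, 0.07 m / 0.5 = 0.14, 0.06 m / 0.5 = 0.12.

shift_gripper:
  offsets:
    - [[-0.005,0.006,0.06],0,0.01]
    - [[-0.005,0.006,0.12],0,0.01]
    - [[-0.005,0.006,0.14],0,0.01]
    - [[-0.005,0.006,0.14],0,0.01]
    - [[-0.005,0.006,0.14],0,0.01]

```text
time_s: 10.2
tool_pos: [0.4748, 0.2794, 0.102]
tool_rot: [-180.0, -0.0, 162.7]
force: [0.6, -0.1, 0.3]
grip_width: 0.0231
grasp_force: 25.0
```

Run:
```python
from h import *
r,o=goto(.4746,.2786,.0725); print(r)
d=read_camera("wrist"); cv2.imwrite("pics/wrist3.png",d["color"])
z=o["tool_pos"][2]-.0405+.0135
for zz in(z-.006,z,z+.006):print(circ(d,blob(masks(d["color"])["cobalt"]),zz))
```

```text
[-0.0001 -0.0008  0.0295]
(array([0.459 , 0.2842]), np.float64(78.63722099038232))
(array([0.4572, 0.2848]), np.float64(75.98831217133693))
(array([0.4554, 0.2854]), np.float64(73.33633183947855))
```

View pics/wrist3.png

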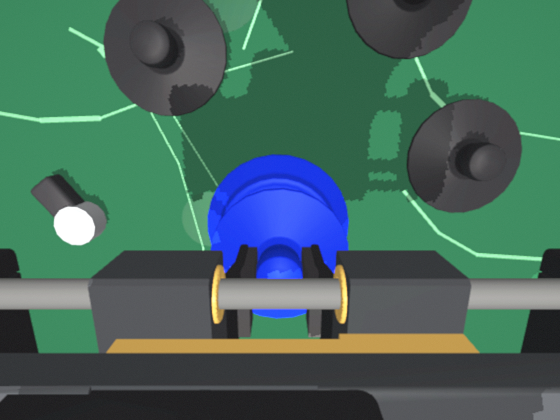

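The cobalt lid is held level, centred over the cobalt dish at (278,225). Next I lower it.

Converted, 0.025 m / 0.5 = 0.05, 0.023 m / 0.5 = 0.046.

shift_gripper:
  offsets:
    - [[0,-0.002,0.024],0,0.01]
    - [[0,-0.002,0.036],0,0.01]
    - [[0,-0.002,0.042],0,0.01]
    - [[0,-0.002,0.046],0,0.01]
    - [[0,-0.002,0.05],0,0.01]
    - [[0,-0.002,0.05],0,0.01]
    - [[0,-0.002,0.05],0,0.01]

```text
time_s: 10.83
tool_pos: [0.4743, 0.2798, 0.0767]
tool_rot: [180.0, 0.0, 162.8]
force: [-0.8, 0.6, -0.2]
grip_width: 0.0232
grasp_force: 25.0
```

```bash
python3 -c "
from h import *
print(goto(.4746,.2786,.0725)[0])"
```

```text
[-0.0006 -0.0011  0.0042]
```

Converted, 0.004 m / 0.5 = 0.008, 0.003 m / 0.5 = 0.006.

shift_gripper:
  offsets:
    - [[0,-0.002,0.002],0,0.01]
    - [[0,-0.002,0.004],0,0.01]
    - [[0,-0.002,0.006],0,0.01]
    - [[0,-0.002,0.008],0,0.01]
    - [[0,-0.002,0.008],0,0.01]
    - [[0,-0.002,0.008],0,0.01]

```text
time_s: 11.33
tool_pos: [0.4744, 0.2792, 0.0754]
tool_rot: [179.9, 0.0, 162.8]
force: [-4.8, -2.5, 14.5]
grip_width: 0.0229
grasp_force: 25.0
```

```bash
python3 -c "
from h import *
print(goto(.4746,.2786,.0725)[0])"
```

```text
[-0.0003 -0.0005  0.0029]
```

Contact at 75 mm. That fits a seated lid, since a plug caught on the rim would sit about 10 mm higher. Release and check.

Converted, -0.1 m / 0.5 = -0.2, -0.05 m / 0.5 = -0.1.

shift_gripper:
  offsets:
    - [[0,0,-0.006],0,0.01]
    - [[0,0,-0.006],0,0.06]
    - [[0,0,-0.006],0,0.06]
    - [[0,0,-0.006],0,0.06]
    - [[0,0,-0.006],0,0.06]
    - [[0,0,-0.1],0,0.06]
    - [[0,0,-0.2],0,0.06]
    - [[0,0,-0.2],0,0.06]

```text
time_s: 12.0
tool_pos: [0.4763, 0.2801, 0.178]
tool_rot: [179.7, 0.3, 162.8]
force: [1.3, -0.5, 1.3]
grip_width: 0.0576
grasp_force: 0.0
```

shift_gripper:
  offsets:
    - [[-0.12,0,0],0,0.06]
    - [[-0.12,0,0],0,0.06]
    - [[-0.12,0,0],0,0.06]

```text
time_s: 12.25
tool_pos: [0.5354, 0.2579, 0.173]
tool_rot: [-180.0, 0.2, 162.5]
force: [1.0, -0.9, 0.4]
grip_width: 0.0601
grasp_force: 0.0
```

Run:
```python
from h import *
r,o=goto(.6055,-.1234,.17); print(r)
d=read_camera("wrist"); cv2.imwrite("pics/wrist4.png",d["color"])
print(circ(d,blob(masks(d["color"])["cobalt"]),.021))
```

```text
[-0.1817 -0.3425  0.0038]
(array([0.4746, 0.2787]), np.float64(100.99463450913352))
```

View pics/wrist4.png

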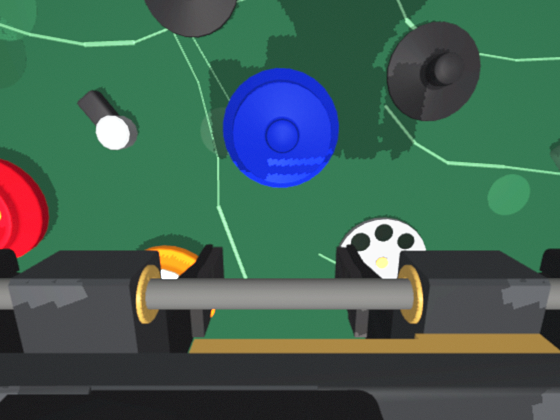

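The cobalt lid is seated concentrically at (281,130) and the dish hasn't moved. Next is the ruby lid on the tray.

Converted, -0.343 m / 0.5 = -0.686, -0.2 m / 0.5 = -0.4.

shift_gripper:
  offsets:
    - [[-0.4,-0.686,0],0,0.06]
    - [[-0.4,-0.686,0],0,0.06]
    - [[-0.4,-0.686,0],0,0.06]
    - [[-0.4,-0.686,0],0,0.06]
    - [[-0.4,-0.686,0],0,0.06]
    - [[-0.4,-0.686,0],0,0.06]
    - [[-0.4,-0.686,0],0,0.06]
    - [[-0.4,-0.686,0],0,0.06]

```text
time_s: 12.97
tool_pos: [0.6056, -0.0641, 0.1722]
tool_rot: [179.9, -0.1, 162.9]
force: [0.3, -0.1, 1.0]
grip_width: 0.06
grasp_force: 0.0
```

shift_gripper:
  offsets:
    - [[-0.08,-0.12,0],0,0.06]
    - [[-0.08,-0.12,0],0,0.06]
    - [[-0.08,-0.12,0],0,0.06]
    - [[-0.08,-0.12,0],0,0.06]

```text
time_s: 13.3
tool_pos: [0.6259, -0.1345, 0.1718]
tool_rot: [-180.0, -0.1, 162.6]
force: [-0.2, 1.7, 0.4]
grip_width: 0.0598
grasp_force: 0.0
```

Run:
```python
from h import *
d=read_camera("wrist"); M=masks(d["color"])
n,l,s,c=cv2.connectedComponentsWithStats(M["ruby"].astype(np.uint8))
print([(s[i][4],c[i]) for i in range(1,n) if s[i][4]>300])
a=circ(d,blob(M["ruby"]),.0225); print(a); print(goto(*a[0],.0495)[0])
```

```text
[(np.int32(2162), array([370.0199,  11.6744])), (np.int32(5899), array([282.0017, 177.0249])), (np.int32(642), array([530.6947, 243.634 ])), (np.int32(874), array([310.6785, 317.762 ]))]
(array([ 0.6051, -0.1249]), np.float64(78.1439588876592))
[0.0219 0.0003 0.1223]
```

Converted, 0.121 m / 0.5 = 0.242, 0.105 m / 0.5 = 0.21.

shift_gripper:
  offsets:
    - [[0.044,0,0.06],0,0.06]
    - [[0.044,0,0.14],0,0.06]
    - [[0.044,0,0.21],0,0.06]
    - [[0.044,0,0.242],0,0.06]
    - [[0.044,0,0.242],0,0.06]
    - [[0.044,0,0.242],0,0.06]
    - [[0.044,0,0.242],0,0.06]

```text
time_s: 13.93
tool_pos: [0.607, -0.125, 0.0532]
tool_rot: [179.9, 0.1, 162.9]
force: [-0.2, -1.4, 0.8]
grip_width: 0.0599
grasp_force: 0.0
```

```bash
python3 -c "
from h import *
print(goto(.6051,-.1249,.0495)[0])"
```

```text
[ 0.0018 -0.0005  0.0037]
```

Converted, 0.003 m / 0.5 = 0.006, 0.002 m / 0.5 = 0.004.

shift_gripper:
  offsets:
    - [[0.004,0,0.006],0,0.06]
    - [[0.004,0,0.006],0,0.01]
    - [[0.004,0,0.006],0,0.01]
    - [[0.004,0,0.006],0,0.01]
    - [[0.004,0,0.006],0,0.01]
    - [[0.004,0,0.006],0,0.01]
    - [[0.004,0,0.006],0,0.01]
    - [[0.004,0,0.006],0,0.01]

```text
time_s: 14.6
tool_pos: [0.6039, -0.1258, 0.0487]
tool_rot: [180.0, 0.0, 162.8]
force: [0.4, 0.0, 0.7]
grip_width: 0.0233
grasp_force: 25.0
```

shift_gripper:
  offsets:
    - [[0,0,0],0,0.01]
    - [[0,0,0],0,0.01]
    - [[0,0,0],0,0.01]
    - [[0,0,-0.04],0,0.01]
    - [[0,0,-0.1],0,0.01]
    - [[0,0,-0.18],0,0.01]
    - [[0,0,-0.23],0,0.01]
    - [[0,0,-0.23],0,0.01]

```text
time_s: 15.27
tool_pos: [0.6073, -0.1269, 0.1702]
tool_rot: [179.9, 0.6, 162.7]
force: [0.7, 0.1, -0.1]
grip_width: 0.0235
grasp_force: 25.0
```

```bash
python3 -c "
from h import *
print(goto(.4613,-.005,.16)[0])"
```

```text
[0.1757 0.0731 0.0085]
```

Converted, 0.174 m / 0.5 = 0.348, 0.073 m / 0.5 = 0.146.

shift_gripper:
  offsets:
    - [[0.04,0.016,0],0,0.01]
    - [[0.348,0.146,0],0,0.01]
    - [[0.348,0.146,0],0,0.01]
    - [[0.348,0.146,0],0,0.01]
    - [[0.348,0.146,0],0,0.01]
    - [[0.348,0.146,0],0,0.01]
    - [[0.348,0.146,0],0,0.01]
    - [[0.348,0.146,0],0,0.01]

```text
time_s: 15.93
tool_pos: [0.4594, -0.0048, 0.1635]
tool_rot: [180.0, 0.0, 162.8]
force: [0.2, 0.3, 0.0]
grip_width: 0.0234
grasp_force: 25.0
```

```bash
python3 -c "
from h import *
print(goto(.4613,-.005,.0717)[0])"
```

```text
[-0.0018  0.0003  0.0918]
```

Converted, 0.087 m / 0.5 = 0.174, -0.001 m / 0.5 = -0.002.

shift_gripper:
  offsets:
    - [[-0.002,0,0.06],0,0.01]
    - [[-0.002,0,0.11],0,0.01]
    - [[-0.002,0,0.14],0,0.01]
    - [[-0.002,0,0.16],0,0.01]
    - [[-0.002,0,0.17],0,0.01]
    - [[-0.002,0,0.174],0,0.01]
    - [[-0.002,0,0.174],0,0.01]
    - [[-0.002,0,0.174],0,0.01]

```text
time_s: 16.6
tool_pos: [0.4612, -0.005, 0.0774]
tool_rot: [180.0, 0.1, 162.7]
force: [0.2, -1.2, -1.0]
grip_width: 0.0236
grasp_force: 25.0
```

```bash
python3 -c "
from h import *
print(goto(.4601,-.005,.0717)[0])"
```

```text
[ 0.001  -0.0003  0.0057]
```

Converted, 0.005 m / 0.5 = 0.01, 0.004 m / 0.5 = 0.008.

shift_gripper:
  offsets:
    - [[0.002,0,0.002],0,0.01]
    - [[0.002,0,0.006],0,0.01]
    - [[0.002,0,0.008],0,0.01]
    - [[0.002,0,0.01],0,0.01]
    - [[0.002,0,0.01],0,0.01]
    - [[0.002,0,0.01],0,0.01]

```text
time_s: 17.1
tool_pos: [0.4593, -0.0045, 0.0716]
tool_rot: [180.0, 0.0, 162.8]
force: [0.2, -0.3, -0.6]
grip_width: 0.0233
grasp_force: 25.0
```

```bash
python3 -c "
from h import *
print(goto(.4601,-.005,.0717)[0])"
```

```text
[-0.0009 -0.0002 -0.0001]
```

Not yet in contact, so I'll go 1–2 mm further.

Converted, 0.0015 m / 0.5 = 0.003, 0.001 m / 0.5 = 0.002.

shift_gripper:
  offsets:
    - [[0,0,0.001],0,0.01]
    - [[0,0,0.002],0,0.01]
    - [[0,0,0.003],0,0.01]
    - [[0,0,0.003],0,0.01]
    - [[0,0,0.003],0,0.01]

```text
time_s: 17.52
tool_pos: [0.4594, -0.0045, 0.0713]
tool_rot: [180.0, -0.0, 162.8]
force: [-4.0, -0.0, 10.1]
grip_width: 0.0232
grasp_force: 25.0
```

Converted, -0.1 m / 0.5 = -0.2, -0.001 m / 0.5 = -0.002.

shift_gripper:
  offsets:
    - [[0,0,-0.002],0,0.01]
    - [[0,0,-0.002],0,0.06]
    - [[0,0,-0.002],0,0.06]
    - [[0,0,-0.002],0,0.06]
    - [[0,0,-0.002],0,0.06]
    - [[0,0,-0.1],0,0.06]
    - [[0,0,-0.2],0,0.06]
    - [[0,0,-0.2],0,0.06]

```text
time_s: 18.18
tool_pos: [0.4617, -0.0046, 0.1748]
tool_rot: [179.8, 0.3, 162.7]
force: [0.8, 0.2, 1.2]
grip_width: 0.0576
grasp_force: 0.0
```

shift_gripper:
  offsets:
    - [[-0.12,0,0],0,0.06]
    - [[-0.12,0,0],0,0.06]
    - [[-0.12,0,0],0,0.06]

```text
time_s: 18.43
tool_pos: [0.5199, -0.0237, 0.171]
tool_rot: [-180.0, 0.2, 162.7]
force: [-0.4, 0.7, -1.4]
grip_width: 0.0597
grasp_force: 0.0
```

Run:
```python
from h import *
d=read_camera("wrist"); cv2.imwrite("pics/wrist5.png",d["color"])
print(circ(d,blob(masks(d["color"])["ruby"]),.021))
print(goto(.593,.1207,.17)[0])
```

```text
(array([ 0.4614, -0.005 ]), np.float64(101.27907844245432))
[-0.0292  0.1596 -0.    ]
```

View pics/wrist5.png

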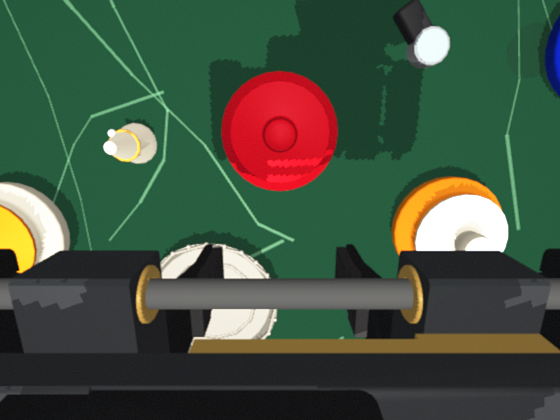

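The ruby lid is seated concentrically at (280,131). Next is the white lid on the amber dish.

Converted, 0.16 m / 0.5 = 0.32, -0.055 m / 0.5 = -0.11.

shift_gripper:
  offsets:
    - [[-0.11,0.32,0],0,0.06]
    - [[-0.11,0.32,0],0,0.06]
    - [[-0.11,0.32,0],0,0.06]
    - [[-0.11,0.32,0],0,0.06]
    - [[-0.11,0.32,0],0,0.06]
    - [[-0.11,0.32,0],0,0.06]
    - [[-0.11,0.32,0],0,0.06]

```text
time_s: 19.07
tool_pos: [0.6153, 0.1137, 0.1691]
tool_rot: [-179.9, -0.1, 162.8]
force: [-1.1, -0.3, -0.4]
grip_width: 0.0597
grasp_force: 0.0
```

Run:
```python
from h import *
d=read_camera("wrist"); M=masks(d["color"]); sd=(280,170)
a=circ(d,blob(M["white"],sd,90),.0455); b=circ(d,blob(M["white"]|M["amber"],sd,90),.021); print(a,b); print(goto(*a[0],.0715)[0])
```

```text
(array([0.5939, 0.1206]), np.float64(79.25615507004522)) (array([0.594 , 0.1205]), np.float64(101.88718574735921))
[0.0228 0.0014 0.0981]
```

Converted, 0.096 m / 0.5 = 0.192, 0.09 m / 0.5 = 0.18.

shift_gripper:
  offsets:
    - [[0.046,0.002,0.06],0,0.06]
    - [[0.046,0.002,0.14],0,0.06]
    - [[0.046,0.002,0.18],0,0.06]
    - [[0.046,0.002,0.192],0,0.06]
    - [[0.046,0.002,0.192],0,0.06]
    - [[0.046,0.002,0.192],0,0.06]
    - [[0.046,0.002,0.192],0,0.06]

```text
time_s: 19.7
tool_pos: [0.5964, 0.1215, 0.0764]
tool_rot: [179.9, 0.2, 162.7]
force: [-0.2, -0.3, 0.2]
grip_width: 0.06
grasp_force: 0.0
```

```bash
python3 -c "
from h import *
print(goto(.5939,.1206,.0715)[0])"
```

```text
[ 0.0021 -0.0016  0.0049]
```

Converted, 0.0035 m / 0.5 = 0.007, -0.001 m / 0.5 = -0.002.

shift_gripper:
  offsets:
    - [[0.002,-0.002,0.007],0,0.06]
    - [[0.002,-0.002,0.007],0,0.01]
    - [[0.002,-0.002,0.007],0,0.01]
    - [[0.002,-0.002,0.007],0,0.01]
    - [[0.002,-0.002,0.007],0,0.01]
    - [[0.002,-0.002,0.007],0,0.01]
    - [[0.002,-0.002,0.007],0,0.01]
    - [[0.002,-0.002,0.007],0,0.01]

```text
time_s: 20.37
tool_pos: [0.5936, 0.1214, 0.0706]
tool_rot: [180.0, 0.0, 162.8]
force: [-0.5, -0.3, 0.3]
grip_width: 0.0234
grasp_force: 25.0
```

shift_gripper:
  offsets:
    - [[0,0,0],0,0.01]
    - [[0,0,0],0,0.01]
    - [[0,0,0],0,0.01]
    - [[0,0,-0.04],0,0.01]
    - [[0,0,-0.1],0,0.01]
    - [[0,0,-0.18],0,0.01]
    - [[0,0,-0.18],0,0.01]

```text
time_s: 20.95
tool_pos: [0.5979, 0.1221, 0.1685]
tool_rot: [179.6, 0.6, 162.8]
force: [1.8, 1.0, 0.0]
grip_width: 0.0233
grasp_force: 25.0
```

```bash
python3 -c "
from h import *
print(goto(.6055,-.1234,.16)[0])"
```

```text
[-0.0799 -0.2322  0.0077]
```

Converted, -0.232 m / 0.5 = -0.464, -0.081 m / 0.5 = -0.162.

shift_gripper:
  offsets:
    - [[-0.014,-0.04,0],0,0.01]
    - [[-0.162,-0.464,0],0,0.01]
    - [[-0.162,-0.464,0],0,0.01]
    - [[-0.162,-0.464,0],0,0.01]
    - [[-0.162,-0.464,0],0,0.01]
    - [[-0.162,-0.464,0],0,0.01]
    - [[-0.162,-0.464,0],0,0.01]
    - [[-0.162,-0.464,0],0,0.01]

```text
time_s: 21.62
tool_pos: [0.601, -0.1321, 0.1607]
tool_rot: [-179.8, 0.1, 162.2]
force: [0.4, -0.9, -0.9]
grip_width: 0.0232
grasp_force: 25.0
```

shift_gripper:
  offsets:
    - [[0,0,0.04],0,0.01]
    - [[0,0,0.1],0,0.01]
    - [[0,0,0.16],0,0.01]
    - [[0,0,0.18],0,0.01]
    - [[0,0,0.19],0,0.01]
    - [[0,0,0.2],0,0.01]
    - [[0,0,0.2],0,0.01]
    - [[0,0,0.2],0,0.01]

```text
time_s: 22.28
tool_pos: [0.6033, -0.1243, 0.062]
tool_rot: [180.0, 0.1, 162.8]
force: [-0.4, -0.0, -0.8]
grip_width: 0.0234
grasp_force: 25.0
```

```bash
python3 -c "
from h import *
print(goto(.6055,-.1234,.0476)[0])"
```

```text
[-0.0018  0.0015  0.0144]
```

Converted, 0.014 m / 0.5 = 0.028, 0.0135 m / 0.5 = 0.027.

shift_gripper:
  offsets:
    - [[-0.004,0.002,0.008],0,0.01]
    - [[-0.004,0.002,0.016],0,0.01]
    - [[-0.004,0.002,0.022],0,0.01]
    - [[-0.004,0.002,0.025],0,0.01]
    - [[-0.004,0.002,0.027],0,0.01]
    - [[-0.004,0.002,0.028],0,0.01]
    - [[-0.004,0.002,0.028],0,0.01]

```text
time_s: 22.87
tool_pos: [0.6043, -0.1238, 0.0477]
tool_rot: [180.0, -0.0, 162.8]
force: [-2.9, 1.2, 5.9]
grip_width: 0.0234
grasp_force: 25.0
```

Contact on the tray. Release, then go to the amber lid on the white dish (0.475,-0.277).

Converted, -0.12 m / 0.5 = -0.24, -0.08 m / 0.5 = -0.16.

shift_gripper:
  offsets:
    - [[0,0,-0.002],0,0.06]
    - [[0,0,-0.002],0,0.06]
    - [[0,0,-0.002],0,0.06]
    - [[0,0,-0.002],0,0.06]
    - [[0,0,-0.08],0,0.06]
    - [[0,0,-0.16],0,0.06]
    - [[0,0,-0.24],0,0.06]
    - [[0,0,-0.24],0,0.06]

```text
time_s: 23.53
tool_pos: [0.6092, -0.1253, 0.1756]
tool_rot: [179.8, 0.8, 162.7]
force: [1.9, -1.1, 1.1]
grip_width: 0.059
grasp_force: 0.0
```

```bash
python3 -c "
from h import *
print(goto(.474,-.2768,.17)[0])"
```

```text
[ 0.0842 -0.1848  0.0038]
```

Converted, -0.185 m / 0.5 = -0.37, 0.056 m / 0.5 = 0.112.

shift_gripper:
  offsets:
    - [[0.112,-0.37,0],0,0.06]
    - [[0.112,-0.37,0],0,0.06]
    - [[0.112,-0.37,0],0,0.06]
    - [[0.112,-0.37,0],0,0.06]
    - [[0.112,-0.37,0],0,0.06]
    - [[0.112,-0.37,0],0,0.06]
    - [[0.112,-0.37,0],0,0.06]
    - [[0.112,-0.37,0],0,0.06]

```text
time_s: 24.2
tool_pos: [0.4966, -0.2833, 0.1664]
tool_rot: [179.9, 0.0, 162.8]
force: [0.3, 1.0, -1.4]
grip_width: 0.0599
grasp_force: 0.0
```

Run:
```python
from h import *
d=read_camera("wrist"); M=masks(d["color"]); sd=(280,170)
a=circ(d,blob(M["amber"],sd,90),.0455); b=circ(d,blob(M["white"]|M["amber"],sd,90),.021); print(a,b); print(goto(*a[0],.0715)[0])
```

```text
(array([ 0.4747, -0.2773]), np.float64(78.04209062605358)) (array([ 0.4755, -0.2775]), np.float64(101.92843229901528))
[ 0.0229 -0.0016  0.0948]
```

Converted, 0.093 m / 0.5 = 0.186, 0.09 m / 0.5 = 0.18.

shift_gripper:
  offsets:
    - [[0.044,-0.004,0.06],0,0.06]
    - [[0.044,-0.004,0.14],0,0.06]
    - [[0.044,-0.004,0.18],0,0.06]
    - [[0.044,-0.004,0.186],0,0.06]
    - [[0.044,-0.004,0.186],0,0.06]
    - [[0.044,-0.004,0.186],0,0.06]
    - [[0.044,-0.004,0.186],0,0.06]

```text
time_s: 24.83
tool_pos: [0.4764, -0.2797, 0.0755]
tool_rot: [-180.0, 0.2, 162.8]
force: [-0.4, -0.2, 1.1]
grip_width: 0.0604
grasp_force: 0.0
```

```bash
python3 -c "
from h import *
print(goto(.4747,-.2773,.0715)[0])"
```

```text
[0.0023 0.0018 0.0039]
```

Converted, 0.003 m / 0.5 = 0.006, 0.001 m / 0.5 = 0.002.

shift_gripper:
  offsets:
    - [[0.002,0.002,0.006],0,0.06]
    - [[0.002,0.002,0.006],0,0.01]
    - [[0.002,0.002,0.006],0,0.01]
    - [[0.002,0.002,0.006],0,0.01]
    - [[0.002,0.002,0.006],0,0.01]
    - [[0.002,0.002,0.006],0,0.01]
    - [[0.002,0.002,0.006],0,0.01]
    - [[0.002,0.002,0.006],0,0.01]

```text
time_s: 25.5
tool_pos: [0.4739, -0.2781, 0.0706]
tool_rot: [180.0, 0.0, 162.8]
force: [-0.4, -0.3, 0.8]
grip_width: 0.0231
grasp_force: 25.0
```

shift_gripper:
  offsets:
    - [[0,0,0],0,0.01]
    - [[0,0,0],0,0.01]
    - [[0,0,0],0,0.01]
    - [[0,0,-0.04],0,0.01]
    - [[0,0,-0.1],0,0.01]
    - [[0,0,-0.18],0,0.01]
    - [[0,0,-0.18],0,0.01]
    - [[0,0,-0.18],0,0.01]

```text
time_s: 26.17
tool_pos: [0.4753, -0.279, 0.1629]
tool_rot: [180.0, 0.3, 162.8]
force: [0.5, 0.3, -1.6]
grip_width: 0.0232
grasp_force: 25.0
```

```bash
python3 -c "
from h import *
print(goto(.594,.1205,.16)[0])"
```

```text
[0.005  0.4167 0.0029]
```

Converted, 0.417 m / 0.5 = 0.834, 0.02 m / 0.5 = 0.04.

shift_gripper:
  offsets:
    - [[0,0.04,0],0,0.01]
    - [[0.01,0.834,0],0,0.01]
    - [[0.01,0.834,0],0,0.01]
    - [[0.01,0.834,0],0,0.01]
    - [[0.01,0.834,0],0,0.01]
    - [[0.01,0.834,0],0,0.01]
    - [[0.01,0.834,0],0,0.01]
    - [[0.01,0.834,0],0,0.01]

```text
time_s: 26.83
tool_pos: [0.5617, 0.0226, 0.1588]
tool_rot: [-179.9, -0.2, 162.8]
force: [-0.5, -0.3, -0.8]
grip_width: 0.0237
grasp_force: 25.0
```

shift_gripper:
  offsets:
    - [[0.002,0.204,0],0,0.01]
    - [[0.002,0.204,0],0,0.01]
    - [[0.002,0.204,0],0,0.01]
    - [[0.002,0.204,0],0,0.01]
    - [[0.002,0.204,0],0,0.01]
    - [[0.002,0.204,0],0,0.01]

```text
time_s: 27.33
tool_pos: [0.591, 0.1167, 0.159]
tool_rot: [-179.9, -0.1, 162.7]
force: [0.1, -1.2, -1.4]
grip_width: 0.0235
grasp_force: 25.0
```

```bash
python3 -c "
from h import *
print(goto(.5935,.1205,.0706)[0])"
```

```text
[-0.0014  0.0046  0.0884]
```

Converted, 0.084 m / 0.5 = 0.168, 0.082 m / 0.5 = 0.164.

shift_gripper:
  offsets:
    - [[-0.002,0.008,0.06],0,0.01]
    - [[-0.002,0.008,0.11],0,0.01]
    - [[-0.002,0.008,0.14],0,0.01]
    - [[-0.002,0.008,0.154],0,0.01]
    - [[-0.002,0.008,0.164],0,0.01]
    - [[-0.002,0.008,0.168],0,0.01]
    - [[-0.002,0.008,0.168],0,0.01]
    - [[-0.002,0.008,0.168],0,0.01]

```text
time_s: 28.0
tool_pos: [0.5949, 0.1216, 0.0778]
tool_rot: [179.9, 0.1, 162.7]
force: [-0.2, 0.7, -1.5]
grip_width: 0.0233
grasp_force: 25.0
```

```bash
python3 -c "
from h import *
print(goto(.5935,.1205,.0706)[0])"
```

```text
[ 0.001  -0.0015  0.0072]
```

Converted, 0.0075 m / 0.5 = 0.015, 0.007 m / 0.5 = 0.014.

shift_gripper:
  offsets:
    - [[0.002,-0.002,0.004],0,0.01]
    - [[0.002,-0.002,0.008],0,0.01]
    - [[0.002,-0.002,0.012],0,0.01]
    - [[0.002,-0.002,0.014],0,0.01]
    - [[0.002,-0.002,0.015],0,0.01]
    - [[0.002,-0.002,0.015],0,0.01]
    - [[0.002,-0.002,0.015],0,0.01]

```text
time_s: 28.58
tool_pos: [0.5931, 0.1213, 0.0705]
tool_rot: [180.0, 0.0, 162.8]
force: [-3.2, -0.5, 7.3]
grip_width: 0.0235
grasp_force: 25.0
```

Converted, -0.1 m / 0.5 = -0.2, -0.05 m / 0.5 = -0.1.

shift_gripper:
  offsets:
    - [[0,0,-0.002],0,0.01]
    - [[0,0,-0.002],0,0.06]
    - [[0,0,-0.002],0,0.06]
    - [[0,0,-0.002],0,0.06]
    - [[0,0,-0.002],0,0.06]
    - [[0,0,-0.1],0,0.06]
    - [[0,0,-0.2],0,0.06]
    - [[0,0,-0.2],0,0.06]

```text
time_s: 29.25
tool_pos: [0.5954, 0.1215, 0.1747]
tool_rot: [179.8, 0.4, 162.8]
force: [1.3, 0.1, 1.5]
grip_width: 0.0577
grasp_force: 0.0
```

```bash
python3 -c "
from h import *
print(goto(.6055,-.1234,.17)[0])"
```

```text
[-0.0823 -0.2309  0.0043]
```

Converted, -0.231 m / 0.5 = -0.462, -0.105 m / 0.5 = -0.21.

shift_gripper:
  offsets:
    - [[-0.21,-0.462,0],0,0.06]
    - [[-0.21,-0.462,0],0,0.06]
    - [[-0.21,-0.462,0],0,0.06]
    - [[-0.21,-0.462,0],0,0.06]
    - [[-0.21,-0.462,0],0,0.06]
    - [[-0.21,-0.462,0],0,0.06]
    - [[-0.21,-0.462,0],0,0.06]
    - [[-0.21,-0.462,0],0,0.06]

```text
time_s: 29.92
tool_pos: [0.624, -0.1358, 0.169]
tool_rot: [-179.9, 0.0, 162.3]
force: [0.5, 0.9, 0.5]
grip_width: 0.0599
grasp_force: 0.0
```

Run:
```python
from h import *
d=read_camera("wrist"); cv2.imwrite("pics/wrist6.png",d["color"]); print(goto(.605,-.1235,.0477)[0])
```

```text
[0.021  0.0025 0.1211]
```

View pics/wrist6.png

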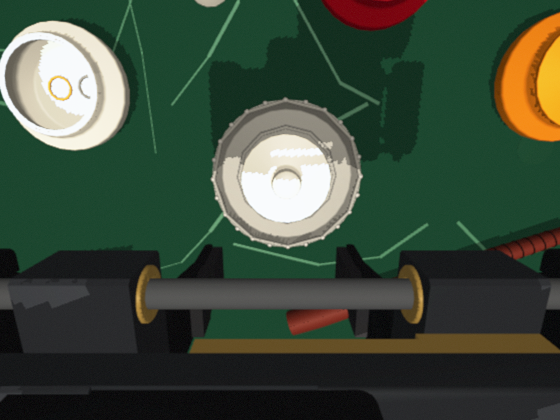

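The white lid stands upright in the tray, its flange centred near (288,178). The open white dish is at the upper left, and the amber lid sits on the amber dish at the right edge. I'll measure the lid by the brighter mask.

Run:
```python
from h import *
d=read_camera("wrist"); g=cv2.cvtColor(d["color"],cv2.COLOR_BGR2GRAY)
for t in(215,228,240):
    a=circ(d,blob(g>t,(288,178),60),.0225); print(t,a)
a=ray(d,288,178,.0225); print(a,goto(*a,.0477)[0])
```

```text
215 (array([ 0.6051, -0.1237]), np.float64(78.89622900067367))
228 (array([ 0.6054, -0.1235]), np.float64(77.99366312230157))
240 (array([ 0.6149, -0.1257]), np.float64(65.04068254755435))
[ 0.6044 -0.1172] [0.0229 0.0059 0.121 ]
```

Converted, 0.119 m / 0.5 = 0.238, 0.105 m / 0.5 = 0.21.

shift_gripper:
  offsets:
    - [[0.04,0,0.06],0,0.06]
    - [[0.04,0,0.14],0,0.06]
    - [[0.04,0,0.21],0,0.06]
    - [[0.04,0,0.238],0,0.06]
    - [[0.04,0,0.238],0,0.06]
    - [[0.04,0,0.238],0,0.06]
    - [[0.04,0,0.238],0,0.06]

```text
time_s: 30.6
tool_pos: [0.6075, -0.1242, 0.0524]
tool_rot: [180.0, 0.2, 162.8]
force: [1.0, -0.1, 0.3]
grip_width: 0.0602
grasp_force: 0.0
```

```bash
python3 -c "
from h import *
print(goto(.6051,-.1237,.0485)[0])"
```

```text
[ 0.0025 -0.0002  0.0039]
```

Converted, 0.003 m / 0.5 = 0.006, 0.001 m / 0.5 = 0.002.

shift_gripper:
  offsets:
    - [[0.002,0,0.006],0,0.06]
    - [[0.002,0,0.006],0,0.01]
    - [[0.002,0,0.006],0,0.01]
    - [[0.002,0,0.006],0,0.01]
    - [[0.002,0,0.006],0,0.01]
    - [[0.002,0,0.006],0,0.01]
    - [[0.002,0,0.006],0,0.01]
    - [[0.002,0,0.006],0,0.01]

```text
time_s: 31.27
tool_pos: [0.6047, -0.1243, 0.0471]
tool_rot: [180.0, 0.0, 162.8]
force: [-0.2, 0.1, 0.4]
grip_width: 0.0231
grasp_force: 25.0
```

shift_gripper:
  offsets:
    - [[0,0,0],0,0.01]
    - [[0,0,0],0,0.01]
    - [[0,0,0],0,0.01]
    - [[0,0,-0.04],0,0.01]
    - [[0,0,-0.1],0,0.01]
    - [[0,0,-0.18],0,0.01]
    - [[0,0,-0.23],0,0.01]
    - [[0,0,-0.23],0,0.01]

```text
time_s: 31.93
tool_pos: [0.6082, -0.1254, 0.1687]
tool_rot: [179.9, 0.6, 162.7]
force: [1.4, -0.6, -1.5]
grip_width: 0.0232
grasp_force: 25.0
```

```bash
python3 -c "
from h import *
print(goto(.4755,-.2775,.16)[0])"
```

```text
[ 0.0817 -0.1846  0.0074]
```

Converted, -0.184 m / 0.5 = -0.368, 0.08 m / 0.5 = 0.16.

shift_gripper:
  offsets:
    - [[0.016,-0.04,0],0,0.01]
    - [[0.16,-0.368,0],0,0.01]
    - [[0.16,-0.368,0],0,0.01]
    - [[0.16,-0.368,0],0,0.01]
    - [[0.16,-0.368,0],0,0.01]
    - [[0.16,-0.368,0],0,0.01]
    - [[0.16,-0.368,0],0,0.01]
    - [[0.16,-0.368,0],0,0.01]

```text
time_s: 32.6
tool_pos: [0.473, -0.2767, 0.1616]
tool_rot: [180.0, -0.0, 162.6]
force: [1.1, 0.5, -0.7]
grip_width: 0.0229
grasp_force: 25.0
```

shift_gripper:
  offsets:
    - [[0,0,0.04],0,0.01]
    - [[0,0,0.1],0,0.01]
    - [[0,0,0.12],0,0.01]
    - [[0,0,0.12],0,0.01]
    - [[0,0,0.12],0,0.01]

```text
time_s: 33.02
tool_pos: [0.4741, -0.2752, 0.1017]
tool_rot: [180.0, -0.1, 162.9]
force: [0.2, -0.4, -0.4]
grip_width: 0.0236
grasp_force: 25.0
```

Run:
```python
from h import *
d=read_camera("wrist"); cv2.imwrite("pics/wrist7.png",d["color"]); print(goto(.475,-.2775,.0701)[0])
```

```text
[-0.0007 -0.0014  0.0327]
```

View pics/wrist7.png

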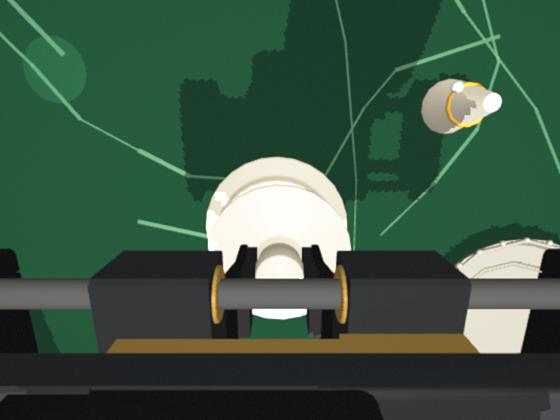

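The white lid is held level over the white dish (lid at 279,245, dish belly at 277,220). Lowering it.

The rows are not in the units I measure in: shifts go in shares of 0.5 m and turns go in shares of pi rad. I convert before sending: 0.028 m / 0.5 = 0.056, 0.027 m / 0.5 = 0.054.

shift_gripper:
  offsets:
    - [[-0.002,-0.004,0.024],0,0.01]
    - [[-0.002,-0.004,0.04],0,0.01]
    - [[-0.002,-0.004,0.05],0,0.01]
    - [[-0.002,-0.004,0.054],0,0.01]
    - [[-0.002,-0.004,0.056],0,0.01]
    - [[-0.002,-0.004,0.056],0,0.01]
    - [[-0.002,-0.004,0.056],0,0.01]
    - [[-0.002,-0.004,0.056],0,0.01]

```text
time_s: 33.73
tool_pos: [0.4743, -0.2787, 0.0744]
tool_rot: [180.0, 0.0, 162.8]
force: [-0.6, -0.1, -0.7]
grip_width: 0.0231
grasp_force: 25.0
```

```bash
python3 -c "
from h import *
print(goto(.475,-.2775,.0701)[0])"
```

```text
[-0.0003  0.0014  0.0043]
```

Converted, 0.0048 m / 0.5 = 0.0096, 0.004 m / 0.5 = 0.008.

shift_gripper:
  offsets:
    - [[-0.002,0.002,0.002],0,0.01]
    - [[-0.002,0.002,0.004],0,0.01]
    - [[-0.002,0.002,0.006],0,0.01]
    - [[-0.002,0.002,0.008],0,0.01]
    - [[-0.002,0.002,0.0096],0,0.01]
    - [[-0.002,0.002,0.0096],0,0.01]
    - [[-0.002,0.002,0.0096],0,0.01]

```text
time_s: 34.32
tool_pos: [0.4754, -0.2779, 0.0699]
tool_rot: [180.0, 0.0, 162.8]
force: [-0.9, 1.5, 5.3]
grip_width: 0.0232
grasp_force: 25.0
```

Converted, -0.15 m / 0.5 = -0.3, -0.1 m / 0.5 = -0.2.

shift_gripper:
  offsets:
    - [[0,0,-0.001],0,0.01]
    - [[0,0,-0.001],0,0.06]
    - [[0,0,-0.001],0,0.06]
    - [[0,0,-0.001],0,0.06]
    - [[0,0,-0.001],0,0.06]
    - [[0,0,-0.1],0,0.06]
    - [[0,0,-0.2],0,0.06]
    - [[0,0,-0.3],0,0.06]

```text
time_s: 34.98
tool_pos: [0.4745, -0.2778, 0.1956]
tool_rot: [-180.0, -0.1, 162.7]
force: [1.1, -0.1, -0.1]
grip_width: 0.0575
grasp_force: 0.0
```

shift_gripper:
  offsets:
    - [[-0.08,-0.06,-0.1],0,0.06]
    - [[-0.08,-0.1,-0.16],0,0.06]
    - [[-0.12,-0.12,-0.2],0,0.06]
    - [[-0.12,-0.12,-0.2],0,0.06]
    - [[-0.12,-0.12,-0.2],0,0.06]

```text
time_s: 35.4
tool_pos: [0.5158, -0.3555, 0.297]
tool_rot: [-179.9, 0.2, 162.6]
force: [0.4, 1.9, -1.0]
grip_width: 0.06
grasp_force: 0.0
```

Run:
```python
from h import *
ims=[]
for n,(a,b,c,e) in {"top":(150,300,150,480),"scene":(130,270,110,400)}.items():
    d=read_camera(n); ims.append(cv2.resize(d["color"][a:b,c:e],(700,290),interpolation=cv2.INTER_CUBIC)); M=masks(d["color"])
    if n=="top":
        for k,s in {"cobalt":(200,246),"amber":(267,197),"ruby":(318,253),"white":(432,249)}.items(): print(k,circ(d,blob(M[k],s,32),.021))
cv2.imwrite("pics/fin.png",np.vstack(ims))
```

```text
cobalt (array([0.4751, 0.2787]), np.float64(101.15517967631223))
amber (array([0.5944, 0.1206]), np.float64(104.9203711048622))
ruby (array([ 0.4617, -0.0046]), np.float64(101.57020818320055))
white (array([ 0.4764, -0.2776]), np.float64(105.30538802578238))
```

View pics/fin.png

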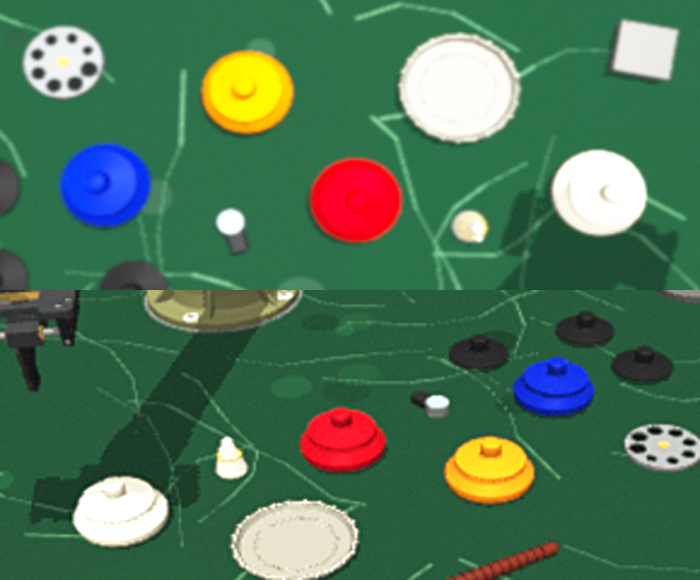

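All four lids sit level on dishes of their own colour, the tray is empty, and the dishes are where they were. Handing in.

```bash
python3 -c "
from cell import env
print(env.sign_off())"
```

```text
the job is handed in; nothing more can be done
None
```

All four lids are back on the dishes of their own colour and look level and seated in the final pictures; I handed the job in at about 35 s of robot time, and sign-off gave no verdict.

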